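# Wind the studio press down on a glued block

### The arm

A 6-joint arm with a two-finger parallel gripper is mounted at the origin on the work surface. World frame = base frame: x ahead of the robot, y to its left, z up, the work surface at z = 0. Lengths are in m, angles in degrees, forces in N, time in s.
With the tool pointing down it reaches from about 0.35 to 0.875 m from the base axis. Payload 4.2 kg.
Tool frame: the origin (TCP) lies midway between the tips of the shut fingers; the grasp point (between the pads) lies 19 mm behind it (r.pinch_z is the distance from the TCP to the grasp point, in m); z points along the fingers, y is the line along which they close (so a half turn about z gives the same grasp; the last joint's range is limited). The gripper opens to 87 mm and grips with 3 to 60 N. Pads are 19 mm wide; open, the fingers measure 117 mm over their backs; the gripper's body (75 mm by 190 mm) begins 51 mm behind the grasp point.
Start: joints at [78.644, 22.042, 0.453, 0, -68.411, -14.817], TCP at [0.276, 0.561, 0.19] pointing down, gripper open.
Joint ranges: [-179.83, 179.83], [-69.29, 118.12], [-61.27, 80.66], [-181.25, 117.63], [-171.15, -9.14], [-177.46, 177.46]. Speed limits (degrees/s): [159.86, 159.86, 180, 180, 180, 180].

### API

Orientations are given as a 3x3 rotation matrix whose columns are the frame's x, y, z axes.
In Python, from station import r, imaging, models gives the robot as it stands. The module is installed in compiled form; this text tells all that it offers.
- The arm moves only by the tool apply_moves, never from a script. Its argument "moves" is a list of rows, each a list of 2 entries, a list of its own where there are three numbers: the shift along the tool's x, y, z in m, then the turn about the tool's z in degrees. A call has 1 to 5 rows; each row shifts and turns the commanded pose from where the row before left it, along the tool's axes as they then stand; what a row does not reach is not made up. A row lasts 1/12 s, in which the tool goes at most 41.7 mm and 7.16 degrees, less where a joint would pass 70% of its speed; a pose out of reach is approached as far as the arm can. A call is refused whole if a number of a shift passes 0.0417 or a number of a turn 7.16, either way. A call with a gripper value outside its range is refused whole. "hand" is the finger opening in m, from 0 to 0.087, set as the call begins (left out, the last holds). The fingers move at their own pace and stop on an object; the grip force is fixed at half the most. Time passes only in rows, so rows that do not move let the fingers close. It gives the time, the measured TCP pose, the force, the opening and the grip force at its end, in the units of the state.
- r.sense(): the state, without advancing time (a new reading comes with each control period).
- imaging.capture(name): name is "scene" or "top" or "wrist"; returns a dict with "frame" (480x640x3 uint8, blue, green, red), "intrinsics" (3x3 intrinsics, pixels), "eye" and "orientation" of the camera in the world. Camera axes: x right, y down, z forward; pixel columns grow to the right and rows downward; lengths in m; the calibration is good to about 2 mm. A picture is of the moment at which its call begins. There is no depth.
- r.finish_job(): hands the job in; it is judged then, once.
Trained networks look in a picture, given as the dict that the camera call returned (one of the last four; its "shot" number tells which), for a name from the list of things; names that differ only in an ending like _2 or _b are one class to them, and where a whole thing is asked for, a point or a joint stands for the part that bears it (a point fixed in the world has none). Each returns a list of dicts, best first, with "confidence" (0 to 1); they miss things now and then, are a little off and sometimes report something else, mostly with a low value. They report only what shows in the picture. A call takes as long as a camera call. They do not tell look-alikes from the thing itself.
- models.cut_out(picture, target): "region" (480x640 bool, what is visible of it) and "extent" ([left, top, width, height] as shares, 0 to 1, of the picture: columns of its width, rows of its height, round what is visible of it).
- models.place_of(picture, target): "at" ([column, row] as shares, 0 to 1, of the picture: columns of its width, rows of its height: a listed point, or the origin of a listed thing).
The state is a dict: "time_s": time; "joints": joint angles; "joint_velocities": joint speeds; "effort": joint torques, N m; "tcp_pos": TCP position; "ee_rot": TCP orientation; "wrist_force": force on the tool from outside, world axes, zero at the start; "moment": the same for the moment, N m; "gripper_width": opening from 0.0 (shut) to 1.0 (fully open); "gripper_force": force on a finger pad.
Only numpy, scipy, OpenCV 4.12 (cv2) and the standard library are available. Lean on these libraries where they do the work, as an engineer would, in place of code of your own. Each camera call takes 0.05 s, during which the arm holds its last target. There are 200 camera calls.

### The job

Take the crank from its wooden rest, fit it fully down on the square end of the press spindle, and wind it clockwise (seen from above) until the press plate grips the freshly glued block firmly but without crushing it: as soon as the winding turns distinctly heavier, stop. Leave the crank sitting level and fully home on the spindle, keep the block where it stands, never lean hard on the crank, and leave the jar, the muller and the cup alone.

Things in the scene. Friction and masses are not known exactly. Their poses are not given: they have to be found in the camera images.
- crank: loose steel crank, 0.35 kg. Origin: centre of its hub's underside; x along the arm to the handle, z up. Hub 34 x 34 mm, 18 mm high, open below: square socket 17.6 mm wide, 18 mm deep, 2 mm chamfer at the mouth, sides parallel to x and y. Arm 18 mm wide, 18 to 28 mm above the origin, reaching 77 mm along x
- boss (a point): centre of the crank's boss, 45 mm above the crank's origin: a plain 24 x 24 mm square block over the hub, from 28 to 62 mm above the origin, sides parallel to the crank's x and y, to carry the crank by
- handle (a point): centre of the crank's handle: a dark wooden sleeve 22 mm in diameter, from 30 to 76 mm above the crank's origin, its axis 60 mm from the socket's axis; it spins freely on its pin, so a hand holding it need not turn while cranking
- crank_rest: fixed plywood rest, 150 x 70 mm, 10 mm thick, with a wooden batten at one end; the crank lies on it level, hub on the plywood, arm on the batten. Origin on the table under the crank's hub
- press: fixed grey bench press: base 170 x 230 mm, 20 mm thick, 22 mm columns at y = -90 and +90 mm, head beam 58 x 222 mm from 155 to 200 mm above the table. Origin: centre of the base's underside, on the spindle axis. The spindle turns with about 0.25 N m of friction, about 4 N at the crank's handle, and stays where left (the crank has some 6 degrees of play on it)
- seat (a point): on the vertical spindle axis, on the round shoulder (36 mm diameter) where the crank's hub rests when home, 205 mm above the table. The spindle's square end, 16 x 16 mm, stands up 16 mm from here; its angle about the vertical is random and not measured: find it by feel or eye (the socket drops on within about 6 degrees of square, any of four ways round)
- platen: press plate, steel, 90 x 150 x 15 mm, faced below with a firm 10 mm rubber pad, guided straight up and down; origin: on the spindle axis, at the steel's underside (top of the pad). A clockwise turn lowers it 22 mm; 2.7 to 3.2 turns bring the pad onto the block. From there each 0.1 rad adds about 16 N of pressing and 1 N at the handle; this drag is felt also while standing still
- block: loose glued-up wooden block, three layers, 70 x 100 x 40 mm, 0.22 kg, standing on the press base (20 mm above the table) under the platen; origin: centre of its underside
- jar: glass jar with steel lid, 72 mm diameter, 85 mm high, bystander; origin: centre of its underside
- muller: glass muller, 72 mm diameter, 100 mm high, bystander; origin: centre of its underside
- cup: steel cup, 76 mm diameter, 80 mm high, bystander; origin: centre of its underside
There are look-alikes about, which are no part of the job. Leave any purple or turquoise look-alike of the block alone.

How it is judged:
By the outcome, as a careful person would: the job done as asked, in the order asked, and still so for the second after the job is handed in, with the robot touching nothing.
It also fails if it takes over 72 s, if anything falls off the work surface, if the arm or the gripper's body presses on something with over 40 N, if the wrist force passes 120 N, or if a joint passes its speed limit or range.

## Working session

There is one attempt and no reset: what is moved stays moved. The work goes in short steps, Python scripts to look and compute and a tool call to move; the robot and the scene stay as the last step left them, time stands still between calls to the robot, and variables do not carry over. Pictures are saved under pics/ and viewed, at most 10 in all, crops included, and the job is handed in when it is done.

Besides the shell and the picture viewer there is one more tool, called after ">>>" as name([rows], argument=value, ...), one row to a line, values as JSON. apply_moves: Moves the arm, as the interface text tells. Its arguments: {"type":"object","properties":{"moves":{"type":"array"},"hand":{"type":"number"}},"required":["moves"]}

```bash
mkdir -p pics; cat > h.py <<'E'
import numpy as np, cv2
from station import r, imaging, models
def ray(p,uv):
    d=np.array(p["orientation"])@np.linalg.inv(np.array(p["intrinsics"]))@np.array([uv[0],uv[1],1.]);return np.array(p["eye"]),d
def onz(p,uv,z):
    e,d=ray(p,uv);return e+d*(z-e[2])/d[2]
def proj(p,X):
    c=np.array(p["orientation"]).T@(np.array(X)-np.array(p["eye"]));q=np.array(p["intrinsics"])@c;return q[:2]/q[2]
def tri(l):
    A=np.zeros((3,3));b=np.zeros(3)
    for p,uv in l:
        e,d=ray(p,uv);d=d/np.linalg.norm(d);M=np.eye(3)-np.outer(d,d);A+=M;b+=M@e
    return np.linalg.solve(A,b)
def at(d): return np.array(d["at"])*[640,480]
E
python3 - <<'E'
from h import *
np.set_printoptions(precision=4,suppress=True)
P={}
for n in("scene","top"):
    p=imaging.capture(n);P[n]=p;cv2.imwrite(f"pics/{n}0.png",p["frame"])
    print(n,p["eye"],p["intrinsics"])
    for t,z in(("crank",.01),("boss",.055),("handle",.063),("crank_rest",0),("press",0),("seat",.205),("block",.02),("platen",.1),("jar",0),("muller",0),("cup",0)):
        for d in models.place_of(p,t)[:2]: print(t,round(d["confidence"],2),at(d),onz(p,at(d),z))
s=r.sense();print(s["ee_rot"],s["tcp_pos"],s["time_s"],r.pinch_z)
E
```

```text
scene [ 1.2549 -0.0858  0.9337] [[522.5265   0.     319.2493]
 [  0.     522.5265 238.4113]
 [  0.       0.       1.    ]]
crank 0.69 [385.472 274.992] [0.529  0.1732 0.01  ]
crank 0.66 [216.   273.12] [ 0.4586 -0.2084  0.01  ]
boss 0.74 [214.912 261.216] [ 0.4623 -0.204   0.055 ]
handle 0.62 [220.928 278.496] [ 0.5212 -0.1913  0.063 ]
crank_rest 0.72 [216.384 282.384] [ 0.4778 -0.2096  0.    ]
press 0.56 [386.688 273.408] [0.517 0.18  0.   ]
seat 0.62 [393.984 208.08 ] [0.5147 0.1783 0.205 ]
block 0.84 [462.912 219.6  ] [0.3963 0.4029 0.02  ]
block 0.79 [383.488 199.824] [0.2921 0.2266 0.02  ]
platen 0.64 [388.992 233.28 ] [0.4851 0.1848 0.1   ]
platen 0.51 [150.4   392.016] [ 0.7856 -0.3148  0.1   ]
jar 0.9 [289.728 369.504] [ 0.7255 -0.0707  0.    ]
muller 0.64 [159.808 246.624] [ 0.3426 -0.343   0.    ]
cup 0.55 [154.88  390.912] [ 0.7284 -0.3338  0.    ]
top [0.3569 0.0165 1.144 ] [[467.1894   0.     314.0043]
 [  0.     467.1894 245.6669]
 [  0.       0.       1.    ]]
crank 0.9 [411.584 276.288] [ 0.4623 -0.2015  0.01  ]
boss 0.64 [417.472 271.584] [ 0.4689 -0.207   0.055 ]
handle 0.76 [407.616 243.216] [ 0.5349 -0.1856  0.063 ]
crank_rest 0.93 [411.072 274.992] [ 0.4664 -0.2023  0.    ]
press 0.76 [252.608 256.992] [0.5165 0.1868 0.    ]
seat 0.57 [241.984 239.616] [0.5241 0.1784 0.205 ]
block 0.93 [155.2   312.816] [0.3821 0.4166 0.02  ]
block 0.8 [361.408 324.096] [ 0.3495 -0.0759  0.02  ]
platen 0.98 [246.528 247.776] [0.5239 0.1859 0.1   ]
platen 0.27 [419.2   274.608] [ 0.4574 -0.2013  0.1   ]
jar 0.77 [351.68  176.592] [ 0.7188 -0.0634  0.    ]
muller 0.63 [472.384 326.208] [ 0.3412 -0.3433  0.    ]
cup 0.92 [460.416 169.488] [ 0.7326 -0.339   0.    ]
[[ 0.8975 -0.4411  0.    ]
 [-0.4411 -0.8975  0.    ]
 [-0.     -0.     -1.    ]] [0.2757 0.5609 0.1902] 1.2 0.0187
```

View pics/scene0.png

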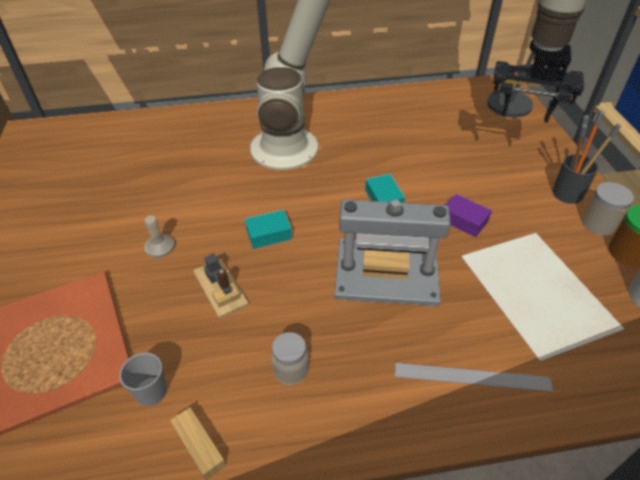

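View pics/top0.png

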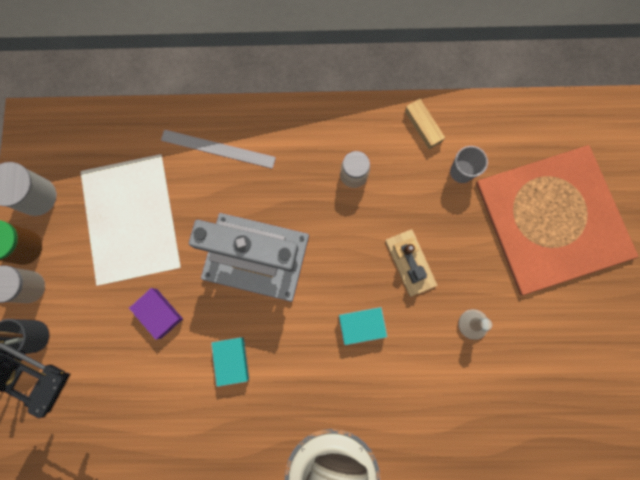

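The scene view shows the press with its spindle near (394,208) and the natural wood block under the plate. The crank is on its rest near (216,273), and the turquoise and purple blocks are decoys. In the top view the crank's handle is at (408,245), its boss at (417,271), and the spindle at (242,241).

```bash
python3 - <<'E'
from h import *
np.set_printoptions(precision=4,suppress=True)
p=imaging.capture("wrist");s=r.sense();R=np.array(s["ee_rot"]);print(R.T@(np.array(p["eye"])-s["tcp_pos"]),R.T@np.array(p["orientation"]),p["intrinsics"][0])
d=np.array([0.52,0.18,.30])-s["tcp_pos"];print(R.T@d, s["time_s"])
E
```

```text
[ 0.0813 -0.0003 -0.1946] [[ 0.0012 -0.9559 -0.2935]
 [ 1.      0.001   0.0009]
 [-0.0005 -0.2935  0.9559]] [372.609    0.     321.4963]
[ 0.3873  0.2341 -0.1099] 1.25
```

>>> apply_moves([
  [[0, 0, -0.0275], -6.55],
  [[0, 0, -0.0275], -6.55],
  [[0, 0, -0.0275], -6.55],
  [[0, 0, -0.0275], -6.55],
  [[0.0222, 0.0346, 0], 0],
])

```text
time_s: 1.67
tcp_pos: [0.2974, 0.5324, 0.3054]
ee_rot: [[1.0, 0.01, 0.005], [0.01, -1.0, 0.011], [0.005, -0.011, -1.0]]
wrist_force: [1.9, -0.1, 0.8]
gripper_width: 1.001
gripper_force: 0.0
```

>>> apply_moves([
  [[0.0222, 0.0346, 0], 0],
  [[0.0222, 0.0346, 0], 0],
  [[0.0222, 0.0346, 0], 0],
  [[0.0222, 0.0346, 0], 0],
  [[0.0222, 0.0346, 0], 0],
])

```text
time_s: 2.08
tcp_pos: [0.4095, 0.3516, 0.3005]
ee_rot: [[1.0, 0.001, 0.0], [0.001, -1.0, 0.0], [0.0, -0.0, -1.0]]
wrist_force: [1.6, 0.1, 0.1]
gripper_width: 1.002
gripper_force: 0.0
```

>>> apply_moves([
  [[0.0222, 0.0346, 0], 0],
  [[0.0222, 0.0346, 0], 0],
  [[0.0222, 0.0346, 0], 0],
  [[0.0222, 0.0346, 0], 0],
  [[0.0222, 0.0346, 0], 0],
])

```text
time_s: 2.5
tcp_pos: [0.5207, 0.1786, 0.3005]
ee_rot: [[1.0, 0.001, 0.001], [0.001, -1.0, 0.0], [0.001, -0.0, -1.0]]
wrist_force: [0.8, -0.3, -0.5]
gripper_width: 1.003
gripper_force: 0.0
```

>>> apply_moves([
  [[0, 0, 0], 0],
  [[0, 0, 0], 0],
])

```text
time_s: 2.67
tcp_pos: [0.5208, 0.1785, 0.3]
ee_rot: [[1.0, -0.004, -0.0], [-0.004, -1.0, -0.0], [-0.0, 0.0, -1.0]]
wrist_force: [0.2, 0.2, -0.7]
gripper_width: 1.001
gripper_force: 0.0
```

```bash
python3 - <<'E'
from h import *
np.set_printoptions(precision=4,suppress=True)
p=imaging.capture("wrist");s=r.sense();print(s["tcp_pos"],np.array(s["ee_rot"])[:,0],s["time_s"],s["wrist_force"])
for d in models.place_of(p,"seat"): print(d["confidence"],at(d),onz(p,at(d),.205))
c=proj(p,[.52,.182,.221]);print(c)
f=p["frame"];x,y=map(int,c);cv2.imwrite("pics/w1.png",f)
cv2.imwrite("pics/w1c.png",cv2.resize(f[max(0,y-60):y+60,max(0,x-80):x+80],None,fx=5,fy=5,interpolation=cv2.INTER_CUBIC));print(x-80,y-60)
E
```

```text
[0.5202 0.1797 0.3   ] [ 1.     -0.0015 -0.0003] 2.7167 [ 0.2698 -0.2078 -0.0731]
0.74 [317.312 234.48 ] [0.5163 0.1817 0.205 ]
0.74 [637.376 193.92 ] [ 0.5488 -0.0696  0.205 ]
[316.6924 235.7706]
236 175
```

View pics/w1c.png

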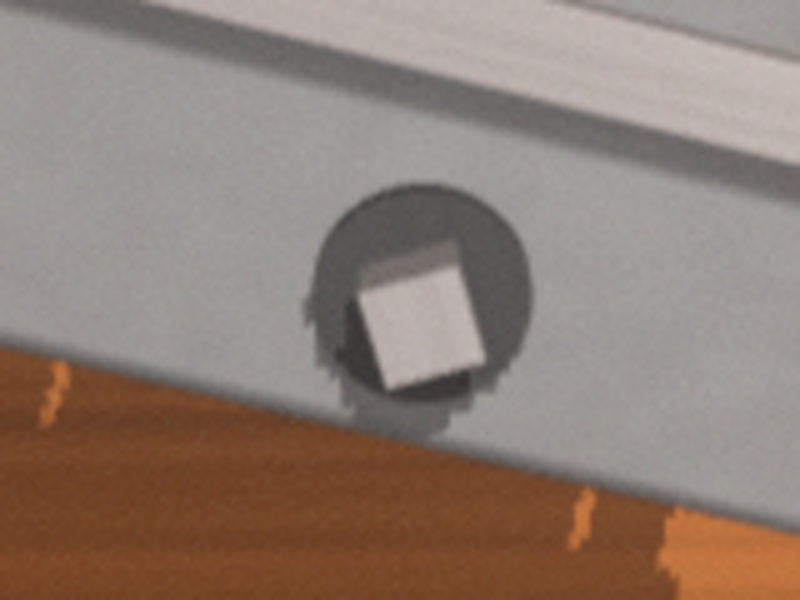

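The crop clearly shows the bright square top, with corners at about (357,293), (457,264), (486,360) and (388,390). It sits on the dark round shoulder, which is centred near (422,290).

```bash
python3 - <<'E'
from h import *
np.set_printoptions(precision=4,suppress=True)
p=imaging.capture("wrist");f=p["frame"]
crop=np.array([[357,293],[457,264],[486,360],[388,390]])
c=(crop+.5)/5-.5+[236,175]
def rep(c,n):
    W=np.array([onz(p,u,.221)[:2] for u in c]);e=np.roll(W,-1,0)-W
    print(n,W.mean(0),np.linalg.norm(e,axis=1),(np.degrees(np.arctan2(e[:,1],e[:,0]))+45)%90-45)
rep(c,"eye")
g=f.mean(2);m=np.zeros(g.shape,np.uint8);cv2.fillPoly(m,[np.int32(c.round())],1)
t=(np.median(g[m>0])+ 125)/2;b=((g>t)*cv2.dilate(m,np.ones((7,7)))).astype(np.uint8);print(np.median(g[m>0]),b.sum())
k=cv2.findContours(b,0,2)[0];k=max(k,key=cv2.contourArea)
rep(cv2.boxPoints(cv2.minAreaRect(k)),"box")
ys,xs=np.nonzero(b);print(onz(p,(xs.mean(),ys.mean()),.221))
a=(np.array([[313,290],[533,290],[422,183]])+.5)/5-.5+[236,175]
print([onz(p,u,.205)[:2] for u in a])
s=r.sense();print(s["tcp_pos"])
print(np.array([.465,-.205])-s["tcp_pos"][:2])
E
```

```text
eye [0.5156 0.1816] [0.016  0.0161 0.016  0.0164] [16.8408 16.5522 18.0058 16.5333]
174.66666666666666 390
box [0.5165 0.1794] [0.0155 0.0156 0.0157 0.0157] [16.6068 15.8476 16.8701 14.9648]
[0.5168 0.1794 0.221 ]
[array([0.5168, 0.1993]), array([0.5169, 0.1637]), array([0.5346, 0.1817])]
[0.5197 0.1811 0.3002]
[-0.0547 -0.3861]
```

```bash
python3 - <<'E'
from h import *
np.set_printoptions(precision=4,suppress=True)
L=[];T=[]
for i in range(6):
    p=imaging.capture("wrist");g=p["frame"].mean(2)
    m=np.zeros(g.shape,np.uint8);cv2.circle(m,(320,241),16,1,-1);b=((g>150)*m).astype(np.uint8)
    n,l,st,ce=cv2.connectedComponentsWithStats(b);k=1+st[1:,4].argmax()
    u=ce[k];s=r.sense();q=cv2.minAreaRect(np.argwhere(l==k)[:,::-1].astype(np.float32));W=onz(p,u,.221)
    L.append(np.r_[u,st[k,4],q[2],W[:2],s["tcp_pos"][:2],p["eye"][:2]]);
print(np.array(L));print(np.mean(L,0),r.sense()["time_s"])
E
```

```text
[[323.6545 238.3143 385.      74.0546   0.5167   0.1794   0.5195   0.1815
    0.601    0.1813]
 [323.9316 238.2316 380.      74.7449   0.5167   0.1795   0.5195   0.1816
    0.6009   0.1817]
 [324.1459 238.1618 377.      74.7449   0.5167   0.1795   0.5195   0.1816
    0.6008   0.1818]
 [324.1485 238.2149 377.      74.0546   0.5166   0.1795   0.5195   0.1816
    0.6008   0.1819]
 [324.0661 238.2249 378.      74.7449   0.5167   0.1795   0.5196   0.1814
    0.6009   0.1818]
 [323.9528 238.252  381.      74.0546   0.5167   0.1794   0.5196   0.1813
    0.6009   0.1817]]
[323.9832 238.2332 379.6667  74.3997   0.5167   0.1794   0.5195   0.1815
   0.6009   0.1817] 3.1167
```

>>> apply_moves([
  [[-0.005, 0.0386, 0], -6],
  [[-0.009, 0.0376, 0], -6],
  [[-0.013, 0.036, 0], -6],
  [[-0.013, 0.036, 0], 0],
  [[-0.013, 0.036, 0], 0],
])

```text
time_s: 3.53
tcp_pos: [0.5018, -0.012, 0.3006]
ee_rot: [[0.95, 0.311, 0.001], [0.311, -0.95, 0.0], [0.001, 0.0, -1.0]]
wrist_force: [0.7, -0.7, 0.6]
gripper_width: 0.998
gripper_force: 0.0
```

>>> apply_moves([
  [[-0.013, 0.036, 0], 0],
  [[-0.013, 0.036, 0], 0],
  [[-0.013, 0.036, 0], 0],
  [[-0.013, 0.036, 0], 0],
  [[-0.013, 0.036, 0], 0],
])

```text
time_s: 3.95
tcp_pos: [0.496, -0.2036, 0.3005]
ee_rot: [[0.951, 0.31, 0.001], [0.31, -0.951, -0.0], [0.001, 0.0, -1.0]]
wrist_force: [1.6, -0.1, -0.1]
gripper_width: 0.998
gripper_force: 0.0
```

>>> apply_moves([
  [[0, 0, 0.025], 0],
  [[0, 0, 0.025], 0],
  [[0, 0, 0], 0],
  [[0, 0, 0], 0],
])

```text
time_s: 4.28
tcp_pos: [0.4957, -0.2022, 0.2495]
ee_rot: [[0.951, 0.31, -0.003], [0.31, -0.951, -0.0], [-0.003, -0.001, -1.0]]
wrist_force: [0.1, -0.0, -0.5]
gripper_width: 1.003
gripper_force: 0.0
```

```bash
python3 - <<'E'
from h import *
np.set_printoptions(precision=4,suppress=True)
for i in range(2):
    p=imaging.capture("wrist");s=r.sense();print(s["tcp_pos"],np.array(s["ee_rot"])[:,0],s["time_s"])
    for n,z in(("boss",.055),("handle",.063),("crank",.01)):
        for d in models.place_of(p,n)[:1]: print(n,d["confidence"],at(d),onz(p,at(d),z))
cv2.imwrite("pics/w2.png",p["frame"])
E
```

```text
[ 0.4969 -0.2022  0.2512] [0.9506 0.3106 0.0003] 4.3333
boss 0.67 [321.024 231.888] [ 0.4655 -0.2117  0.055 ]
handle 0.58 [317.504 176.208] [ 0.5227 -0.1892  0.063 ]
crank 0.93 [321.6   215.088] [ 0.473  -0.2099  0.01  ]
[ 0.4973 -0.2019  0.2519] [0.9505 0.3106 0.0028] 4.5333
boss 0.86 [318.912 233.28 ] [ 0.4656 -0.2101  0.055 ]
handle 0.76 [317.504 177.792] [ 0.5237 -0.1896  0.063 ]
crank 0.84 [322.368 219.696] [ 0.4706 -0.2126  0.01  ]
```

View pics/w2.png

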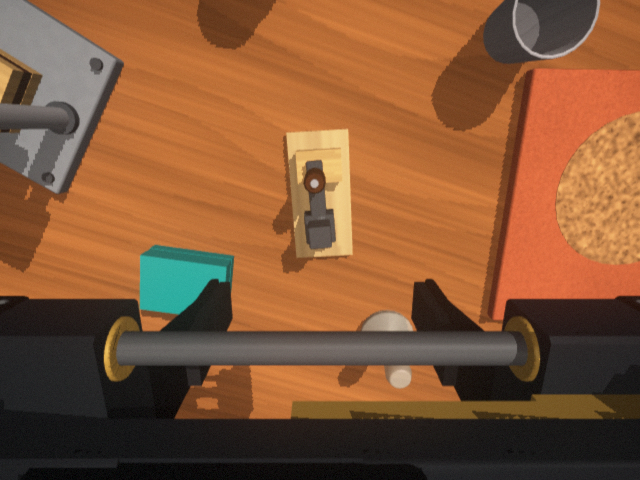

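The crank lies near image centre, with its boss around (319,232) and its handle top at (315,180), almost in line with the tool's x axis. I'll zoom in for the boss outline.

```bash
python3 - <<'E'
from h import *
f=cv2.imread("pics/w2.png")[150:270,240:400]
f=np.clip(f.astype(float)*1.8+10,0,255).astype(np.uint8)
cv2.imwrite("pics/w2c.png",cv2.resize(f,None,fx=5,fy=5,interpolation=cv2.INTER_CUBIC))
E
```

```text
(no output)
```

View pics/w2c.png

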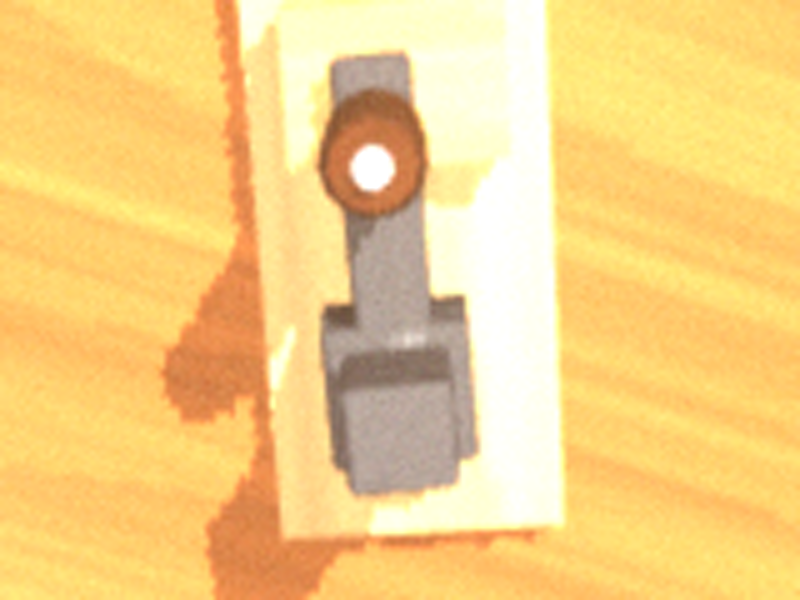

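In the crop, the boss top's corners are at about (340,388), (453,378), (460,486) and (355,494). The handle's top centre is at (372,166).

```bash
python3 - <<'E'
from h import *
np.set_printoptions(precision=4,suppress=True)
p=imaging.capture("wrist");p=imaging.capture("wrist");s=r.sense();print(s["tcp_pos"])
c=(np.array([[340,388],[453,378],[460,486],[355,494],[372,166]])+.5)/5-.5+[240,150]
W=np.array([onz(p,u,.072)[:2] for u in c[:4]]);h=onz(p,c[4],.086)[:2];m=W.mean(0)
e=np.roll(W,-1,0)-W;print(W,m,h,np.linalg.norm(e,axis=1),np.degrees(np.arctan2(e[:,1],e[:,0])),h-m,np.linalg.norm(h-m),np.degrees(np.arctan2(*(h-m)[::-1])))
R=np.array(s["ee_rot"]);print(R,R.T[:2,:2]@(m-s["tcp_pos"][:2]))
E
```

```text
[ 0.4965 -0.2021  0.2506]
[[ 0.4719 -0.1953]
 [ 0.4812 -0.2169]
 [ 0.4593 -0.2258]
 [ 0.4507 -0.2053]] [ 0.4658 -0.2108] [ 0.52   -0.1871] [0.0236 0.0237 0.0223 0.0234] [ -66.6484 -157.9004  112.7049   25.284 ] [0.0542 0.0237] 0.05916387821262251 23.632893073590637
[[ 0.9508  0.3098  0.0008]
 [ 0.3098 -0.9508 -0.0001]
 [ 0.0008  0.0004 -1.    ]] [-0.0319 -0.0012]
```

>>> apply_moves([
  [[0, 0, 0], -5.5],
  [[-0.0316, -0.0043, 0], 0],
  [[0, 0, 0.04], 0],
  [[0, 0, 0.04], 0],
  [[0, 0, 0], 0],
])

```text
time_s: 5.2
tcp_pos: [0.4595, -0.2093, 0.1633]
ee_rot: [[0.918, 0.397, -0.015], [0.397, -0.918, 0.005], [-0.012, -0.01, -1.0]]
wrist_force: [-1.3, 0.1, -1.2]
gripper_width: 1.001
gripper_force: 0.0
```

```bash
python3 - <<'E'
from h import *
np.set_printoptions(precision=4,suppress=True)
p=imaging.capture("wrist");p=imaging.capture("wrist");s=r.sense();print(s["tcp_pos"],s["ee_rot"],proj(p,[.4658,-.2108,.072]))
f=np.clip(p["frame"].astype(float)*1.8+10,0,255).astype(np.uint8)[160:430,200:440]
cv2.imwrite("pics/w3.png",cv2.resize(f,None,fx=2,fy=2))
E
```

```text
[ 0.4654 -0.2112  0.1702] [[ 0.9166  0.3997 -0.0023]
 [ 0.3997 -0.9166 -0.0008]
 [-0.0025 -0.0002 -1.    ]] [323.7282 224.6562]
```

View pics/w3.png

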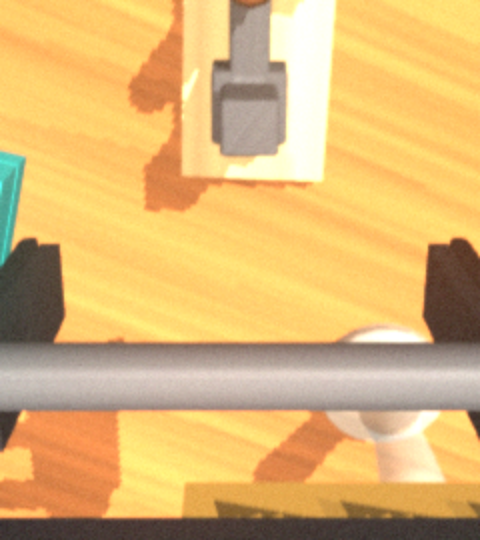

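The boss top appears near (324,219) in the full frame, about 5 px above the prediction. I'll re-measure with the arm settled.

```bash
python3 - <<'E'
from h import *
np.set_printoptions(precision=4,suppress=True)
for i in range(3):
    p=imaging.capture("wrist");s=r.sense();f=p["frame"];hs=cv2.cvtColor(f,cv2.COLOR_BGR2HSV)
    m=np.zeros(f.shape[:2],np.uint8);m[202:245,290:360]=1
    b=((hs[...,1]<60)*m).astype(np.uint8)
    ys,xs=np.nonzero(b);bt=ys.max();row=[xs[ys==y] for y in range(212,232,4)]
    u=((row[2].min()+row[2].max())/2,bt+.5)
    lo=onz(p,u,.072);R=np.array(s["ee_rot"])
    print(s["tcp_pos"],bt,[(a.min(),a.max()) for a in row],"near edge",R.T@(lo-s["tcp_pos"]), R[2])
E
```

```text
[ 0.4671 -0.2115  0.172 ] 239 [(np.int64(309), np.int64(338)), (np.int64(308), np.int64(338)), (np.int64(307), np.int64(338)), (np.int64(304), np.int64(338)), (np.int64(308), np.int64(338))] near edge [-0.0117 -0.      0.1   ] [ 0.0012  0.0024 -1.    ]
[ 0.4677 -0.2115  0.1727] 240 [(np.int64(304), np.int64(337)), (np.int64(306), np.int64(337)), (np.int64(306), np.int64(336)), (np.int64(306), np.int64(337)), (np.int64(306), np.int64(337))] near edge [-0.0121 -0.0005  0.1007] [ 0.0032  0.0033 -1.    ]
[ 0.4678 -0.2114  0.1729] 241 [(np.int64(304), np.int64(336)), (np.int64(304), np.int64(336)), (np.int64(303), np.int64(336)), (np.int64(305), np.int64(336)), (np.int64(305), np.int64(336))] near edge [-0.0126 -0.0013  0.1008] [ 0.0039  0.0034 -1.    ]
```

>>> apply_moves([
  [[0, 0, 0.034], 0],
  [[0, 0, 0.034], 0],
  [[0, 0, 0.034], 0],
  [[0, 0, 0.02], 0],
  [[0, 0, 0.012], 0],
])

```text
time_s: 5.87
tcp_pos: [0.466, -0.2108, 0.0353]
ee_rot: [[0.917, 0.399, -0.001], [0.399, -0.917, 0.0], [-0.0, -0.0, -1.0]]
wrist_force: [-0.6, -0.1, 0.7]
gripper_width: 0.999
gripper_force: 0.0
```

>>> apply_moves([
  [[0, 0, 0], 0],
  [[0, 0, 0], 0],
  [[0, 0, 0], 0],
])

```text
time_s: 6.12
tcp_pos: [0.4677, -0.2112, 0.0381]
ee_rot: [[0.917, 0.4, 0.004], [0.4, -0.917, -0.001], [0.003, 0.003, -1.0]]
wrist_force: [0.8, 0.6, -0.3]
gripper_width: 0.998
gripper_force: 0.0
```

>>> apply_moves([
  [[0, 0, 0], 0],
  [[0, 0, 0], 0],
  [[0, 0, 0], 0],
  [[0, 0, 0], 0],
  [[0, 0, 0], 0],
], hand=0)

```text
time_s: 6.53
tcp_pos: [0.4657, -0.2109, 0.0365]
ee_rot: [[0.917, 0.399, 0.001], [0.399, -0.917, -0.0], [0.001, 0.0, -1.0]]
wrist_force: [-0.2, -0.6, 0.8]
gripper_width: 0.705
gripper_force: 0.0
```

>>> apply_moves([
  [[0, 0, 0], 0],
  [[0, 0, 0], 0],
  [[0, 0, 0], 0],
  [[0, 0, 0], 0],
])

```text
time_s: 6.87
tcp_pos: [0.4655, -0.2109, 0.0361]
ee_rot: [[0.917, 0.399, -0.0], [0.399, -0.917, 0.0], [-0.0, -0.0, -1.0]]
wrist_force: [0.2, -0.7, -0.0]
gripper_width: 0.404
gripper_force: 0.0
```

>>> apply_moves([
  [[0, 0, 0], 0],
  [[0, 0, 0], 0],
  [[0, 0, 0], 0],
  [[0, 0, 0], 0],
])

```text
time_s: 7.2
tcp_pos: [0.4655, -0.2108, 0.0361]
ee_rot: [[0.917, 0.399, -0.0], [0.399, -0.917, 0.0], [-0.0, -0.0, -1.0]]
wrist_force: [0.3, 1.3, 0.5]
gripper_width: 0.263
gripper_force: 30.0
```

>>> apply_moves([
  [[0, 0, -0.02], 0],
  [[0, 0, -0.035], 0],
  [[0, 0, -0.035], 0],
  [[0, 0, -0.035], 0],
  [[0, 0, -0.035], 0],
])

```text
time_s: 7.62
tcp_pos: [0.4643, -0.2105, 0.1967]
ee_rot: [[0.917, 0.399, -0.003], [0.399, -0.917, 0.001], [-0.002, -0.002, -1.0]]
wrist_force: [1.2, -0.2, -3.5]
gripper_width: 0.266
gripper_force: 30.0
```

>>> apply_moves([
  [[0, 0, -0.035], 0],
  [[0, 0, -0.035], 0],
  [[0, 0, -0.015], 0],
  [[0, 0, 0], 0],
  [[0, 0, 0], 0],
])

```text
time_s: 8.03
tcp_pos: [0.4649, -0.2103, 0.28]
ee_rot: [[0.917, 0.399, -0.001], [0.399, -0.917, 0.002], [-0.0, -0.002, -1.0]]
wrist_force: [-0.1, 0.0, -4.2]
gripper_width: 0.271
gripper_force: 30.0
```

```bash
python3 - <<'E'
from h import *
np.set_printoptions(precision=4,suppress=True)
p=imaging.capture("wrist");s=r.sense();R=np.array(s["ee_rot"]);T=np.array(s["tcp_pos"]);print(T)
X=T+R@np.array([.06,0,-.05]);u=proj(p,X);print(u)
for d in models.place_of(p,"handle")+models.place_of(p,"boss"): print(d["confidence"],at(d),R.T@(onz(p,at(d),T[2]+.027)-T))
u=u.astype(int);f=np.clip(p["frame"].astype(float)*1.8,0,255).astype(np.uint8)
cv2.imwrite("pics/w4.png",cv2.resize(f[u[1]-80:u[1]+100,u[0]-120:u[0]+120],None,fx=3,fy=3));print(u-[120,80])
E
```

```text
[ 0.4642 -0.2101  0.2787]
[320.0948 181.8804]
0.84 [325.504 172.608] [ 0.0608  0.0024 -0.0272]
0.91 [321.088 290.112] [ 0.003   0.0005 -0.027 ]
[200 101]
```

View pics/w4.png

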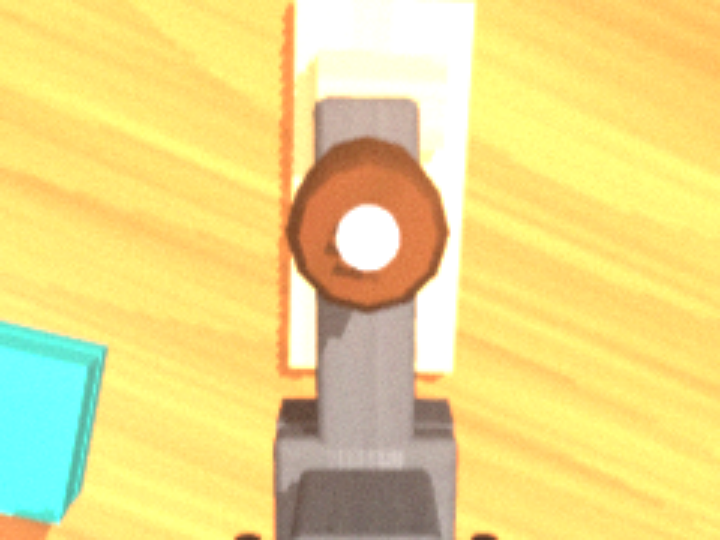

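>>> apply_moves([
  [[0, 0, 0], 6.9],
  [[0.0145, -0.0327, 0], 0],
  [[0.0145, -0.0327, 0], 0],
  [[0.0145, -0.0327, 0], 0],
  [[0.0145, -0.0327, 0], 0],
])

```text
time_s: 8.6
tcp_pos: [0.4827, -0.0677, 0.279]
ee_rot: [[0.958, 0.285, -0.004], [0.285, -0.959, -0.0], [-0.004, -0.001, -1.0]]
wrist_force: [0.5, 0.4, -3.4]
gripper_width: 0.263
gripper_force: 30.0
```

>>> apply_moves([
  [[0.0145, -0.0327, 0], 0],
  [[0.0145, -0.0327, 0], 0],
  [[0.0145, -0.0327, 0], 0],
  [[0.0145, -0.0327, 0], 0],
  [[0.0145, -0.0327, 0], 0],
])

```text
time_s: 9.02
tcp_pos: [0.5054, 0.1099, 0.2791]
ee_rot: [[0.958, 0.286, -0.004], [0.286, -0.958, -0.002], [-0.004, 0.0, -1.0]]
wrist_force: [0.8, -0.6, -4.0]
gripper_width: 0.262
gripper_force: 30.0
```

>>> apply_moves([
  [[0.0145, -0.0327, 0], 0],
  [[0.0145, -0.0327, 0], 0],
  [[0, 0, 0], 0],
  [[0, 0, 0], 0],
  [[0, 0, 0], 0],
])

```text
time_s: 9.43
tcp_pos: [0.5147, 0.1791, 0.2792]
ee_rot: [[0.958, 0.287, -0.004], [0.287, -0.958, -0.002], [-0.004, 0.001, -1.0]]
wrist_force: [0.4, -0.2, -3.0]
gripper_width: 0.266
gripper_force: 30.0
```

>>> apply_moves([
  [[0, 0, 0], 0],
  [[0, 0, 0], 0],
  [[0, 0, 0], 0],
  [[0, 0, 0], 0],
  [[0, 0, 0], 0],
])

```text
time_s: 9.85
tcp_pos: [0.5155, 0.1789, 0.2814]
ee_rot: [[0.958, 0.285, 0.0], [0.285, -0.958, 0.0], [0.0, -0.0, -1.0]]
wrist_force: [0.2, 1.3, -3.6]
gripper_width: 0.266
gripper_force: 30.0
```

```bash
python3 - <<'E'
from h import *
np.set_printoptions(precision=4,suppress=True)
for i in range(3):
    p=imaging.capture("wrist");s=r.sense();print(s["tcp_pos"],np.degrees(np.arctan2(s["ee_rot"][1][0],s["ee_rot"][0][0])),s["wrist_force"])
E
```

```text
[0.5155 0.179  0.2814] 16.58495227318761 [ 0.9449 -0.2553 -3.8093]
[0.5155 0.1791 0.2813] 16.598774455199116 [ 0.6686 -0.4604 -4.2514]
[0.5155 0.1792 0.2813] 16.606361797155508 [-0.4328  0.2603 -4.2401]
```

>>> apply_moves([
  [[0.0007, -0.0008, 0.015], 0],
  [[0, 0, 0.01], 0],
  [[0, 0, 0.005], 0],
  [[0, 0, 0], 0],
  [[0, 0, 0], 0],
])

```text
time_s: 10.42
tcp_pos: [0.516, 0.1802, 0.251]
ee_rot: [[0.958, 0.286, -0.0], [0.286, -0.958, -0.001], [-0.001, 0.001, -1.0]]
wrist_force: [0.4, 1.0, -3.8]
gripper_width: 0.265
gripper_force: 30.0
```

>>> apply_moves([
  [[0, 0, 0.002], 0],
  [[0, 0, 0.002], 0],
  [[0, 0, 0.002], 0],
  [[0, 0, 0.001], 0],
  [[0, 0, 0], 0],
])

```text
time_s: 10.83
tcp_pos: [0.516, 0.1804, 0.244]
ee_rot: [[0.958, 0.286, 0.0], [0.286, -0.958, 0.0], [0.0, -0.0, -1.0]]
wrist_force: [-0.3, 0.5, -2.9]
gripper_width: 0.268
gripper_force: 30.0
```

>>> apply_moves([
  [[0, 0, 0.002], 0],
  [[0, 0, 0.002], 0],
  [[0, 0, 0.002], 0],
  [[0, 0, 0], 0],
])

```text
time_s: 11.17
tcp_pos: [0.5158, 0.1803, 0.2376]
ee_rot: [[0.958, 0.286, -0.001], [0.286, -0.958, -0.0], [-0.001, 0.0, -1.0]]
wrist_force: [1.1, 0.5, -4.9]
gripper_width: 0.266
gripper_force: 30.0
```

>>> apply_moves([
  [[0, 0, 0.002], 0],
  [[0, 0, 0.002], 0],
  [[0, 0, 0.001], 0],
  [[0, 0, 0], 0],
])

```text
time_s: 11.5
tcp_pos: [0.5159, 0.1803, 0.2328]
ee_rot: [[0.958, 0.286, -0.0], [0.286, -0.958, -0.0], [-0.0, 0.0, -1.0]]
wrist_force: [-0.1, -0.1, -4.4]
gripper_width: 0.262
gripper_force: 30.0
```

>>> apply_moves([
  [[0, 0, 0.001], 0],
  [[0, 0, 0.0005], 0],
  [[0, 0, 0], 0],
])

```text
time_s: 11.75
tcp_pos: [0.516, 0.1804, 0.2317]
ee_rot: [[0.958, 0.286, 0.0], [0.286, -0.958, 0.0], [0.0, -0.0, -1.0]]
wrist_force: [0.8, -0.2, -4.7]
gripper_width: 0.267
gripper_force: 30.0
```

>>> apply_moves([
  [[0, 0, 0.0005], 0],
  [[0, 0, 0.0005], 0],
  [[0, 0, 0], 0],
])

```text
time_s: 12.0
tcp_pos: [0.5162, 0.1803, 0.2315]
ee_rot: [[0.958, 0.286, 0.001], [0.286, -0.958, 0.0], [0.001, 0.0, -1.0]]
wrist_force: [0.3, -0.7, 0.7]
gripper_width: 0.265
gripper_force: 30.0
```

>>> apply_moves([
  [[0, 0, 0], 0],
  [[0, 0, 0], 0],
  [[0, 0, 0], 0],
  [[0, 0, 0], 0],
  [[0, 0, 0], 0],
], hand=0.05)

```text
time_s: 12.42
tcp_pos: [0.516, 0.1804, 0.2307]
ee_rot: [[0.958, 0.286, 0.0], [0.286, -0.958, 0.0], [0.0, -0.0, -1.0]]
wrist_force: [-0.3, -0.1, 0.1]
gripper_width: 0.534
gripper_force: 0.0
```

>>> apply_moves([
  [[0, 0, -0.004], 0],
  [[0.015, 0, -0.004], 0],
  [[0.025, 0, 0], 0],
  [[0.02, 0, 0], 0],
  [[0, 0, 0], 0],
])

```text
time_s: 12.83
tcp_pos: [0.5762, 0.1984, 0.2379]
ee_rot: [[0.958, 0.286, 0.001], [0.286, -0.958, -0.0], [0.001, 0.0, -1.0]]
wrist_force: [-0.2, 0.4, -0.5]
gripper_width: 0.572
gripper_force: 0.0
```

>>> apply_moves([
  [[0, 0, 0], 0],
  [[0, 0, 0], 0],
  [[0, 0, 0], 0],
  [[0, 0, 0], 0],
  [[0, 0, 0], 0],
], hand=0)

```text
time_s: 13.25
tcp_pos: [0.573, 0.1974, 0.2392]
ee_rot: [[0.958, 0.286, 0.0], [0.286, -0.958, 0.0], [0.001, -0.0, -1.0]]
wrist_force: [-0.6, -0.2, -0.4]
gripper_width: 0.281
gripper_force: 0.0
```

```bash
python3 - <<'E'
from h import *
np.set_printoptions(precision=4,suppress=True)
p=imaging.capture("wrist");s=r.sense();print({k:s[k] for k in("tcp_pos","wrist_force","gripper_width","gripper_force","time_s")})
q=imaging.capture("scene")
f=cv2.resize(p["frame"],(400,300));g=cv2.resize(q["frame"][130:330,290:490],(400,300*4//3))[:300]
cv2.imwrite("pics/w5.png",np.hstack([f,g]))
E
```

```text
{'tcp_pos': array([0.5731, 0.1974, 0.2392]), 'wrist_force': array([ 0.0743, -0.7778,  0.4779]), 'gripper_width': 0.23547613139946114, 'gripper_force': 25.230202926322818, 'time_s': 13.3}
```

View pics/w5.png

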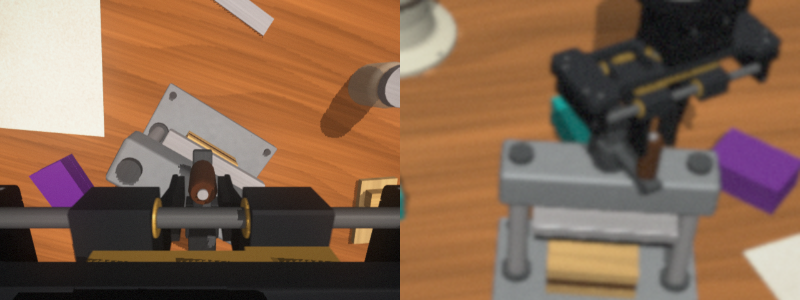

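The handle is gripped (wrist view, handle top at about (203,195)), and the crank sits over the spindle. I'll start winding with the tool's orientation fixed.

>>> apply_moves([
  [[-0.0029, 0.0185, 0], 0],
  [[-0.0085, 0.0167, 0], 0],
  [[-0.0133, 0.0133, 0], 0],
  [[-0.0167, 0.0085, 0], 0],
  [[-0.0186, 0.003, 0], 0],
])

```text
time_s: 13.77
tcp_pos: [0.5357, 0.123, 0.2397]
ee_rot: [[0.958, 0.286, 0.007], [0.286, -0.958, 0.002], [0.008, -0.0, -1.0]]
wrist_force: [4.4, 2.2, -2.5]
gripper_width: 0.234
gripper_force: 30.0
```

```bash
cat > st.py <<'E'
from h import *
import sys
np.set_printoptions(precision=4,suppress=True)
n=int(sys.argv[1]) if len(sys.argv)>1 else 3
a=np.radians(16.6);ex=np.array([np.cos(a),np.sin(a)]);ey=np.array([ex[1],-ex[0]])
F=[]
for i in range(n):
    imaging.capture("wrist");s=r.sense();F.append(np.r_[s["wrist_force"],s["moment"]])
d=np.array(s["tcp_pos"])[:2]-[.516,.1803];x,y=d@ex,d@ey;th=np.arctan2(y,x)
f=np.mean(F,0);rad=d/np.hypot(*d);tan=-np.sin(th)*ex+np.cos(th)*ey
print("t",s["time_s"],"th",np.degrees(th)%360,"r",np.hypot(x,y),"z",s["tcp_pos"][2],"F",f,"rad",f[:2]@rad,"tan",f[:2]@tan,"g",s["gripper_width"],s["gripper_force"])
E
python3 st.py
```

```text
t 13.9167 th 90.78099984021411 r 0.0605741857444085 z 0.23947296954682315 F [-0.7899 -2.1397 -0.1659 -0.6095  0.0229  0.0089] rad 1.8433394402703864 tan 1.3432479424550412 g 0.23218361178386984 30.002118615029758
```

>>> apply_moves([
  [[-0.0185, -0.0029, 0], 0],
  [[-0.0167, -0.0085, 0], 0],
  [[-0.0133, -0.0133, 0], 0],
  [[-0.0085, -0.0167, 0], 0],
  [[-0.003, -0.0186, 0], 0],
])

```text
time_s: 14.33
tcp_pos: [0.4584, 0.1621, 0.2393]
ee_rot: [[0.958, 0.286, 0.001], [0.286, -0.958, -0.003], [-0.0, 0.003, -1.0]]
wrist_force: [5.0, -3.1, -2.1]
gripper_width: 0.231
gripper_force: 30.1
```

>>> apply_moves([
  [[0.0029, -0.0185, 0], 0],
  [[0.0085, -0.0167, 0], 0],
  [[0.0133, -0.0133, 0], 0],
  [[0.0167, -0.0085, 0], 0],
  [[0.0186, -0.003, 0], 0],
])

```text
time_s: 14.75
tcp_pos: [0.4978, 0.2376, 0.2387]
ee_rot: [[0.958, 0.288, -0.004], [0.288, -0.958, -0.005], [-0.005, 0.003, -1.0]]
wrist_force: [-3.4, -5.1, 1.8]
gripper_width: 0.228
gripper_force: 30.0
```

```bash
python3 st.py
```

```text
t 14.9 th 271.15790431886717 r 0.06037943618349969 z 0.23825252417034237 F [ 1.3981 -0.9592  2.4194 -0.6198 -0.4032  0.0064] rad -1.2968742045616821 tan 1.0921799164186594 g 0.23234191358087436 30.072742034099065
```

>>> apply_moves([
  [[0.0185, 0.0029, 0], 0],
  [[0.0167, 0.0085, 0], 0],
  [[0.0133, 0.0133, 0], 0],
  [[0.0085, 0.0167, 0], 0],
  [[0.003, 0.0186, 0], 0],
])

```text
time_s: 15.32
tcp_pos: [0.574, 0.2, 0.2387]
ee_rot: [[0.958, 0.287, 0.001], [0.287, -0.958, 0.005], [0.002, -0.004, -1.0]]
wrist_force: [-2.5, 5.1, 0.8]
gripper_width: 0.234
gripper_force: 30.1
```

```bash
python3 st.py
```

```text
t 15.4667 th 0.2550596389092455 r 0.06031617643880642 z 0.2390670915999017 F [ 1.5182 -0.238   1.3248 -0.0896 -0.3529 -0.0109] rad 1.389917107280361 tan 0.6556206028810239 g 0.22783901224862638 30.00200386857614
```

>>> apply_moves([
  [[-0.0029, 0.0185, 0], 0],
  [[-0.0085, 0.0167, 0], 0],
  [[-0.0133, 0.0133, 0], 0],
  [[-0.0167, 0.0085, 0], 0],
  [[-0.0186, 0.003, 0], 0],
])

```text
time_s: 15.88
tcp_pos: [0.5354, 0.1231, 0.2398]
ee_rot: [[0.958, 0.286, 0.008], [0.286, -0.958, 0.001], [0.008, 0.001, -1.0]]
wrist_force: [5.9, 0.2, -1.5]
gripper_width: 0.231
gripper_force: 30.0
```

>>> apply_moves([
  [[-0.0185, -0.0029, 0], 0],
  [[-0.0167, -0.0085, 0], 0],
  [[-0.0133, -0.0133, 0], 0],
  [[-0.0085, -0.0167, 0], 0],
  [[-0.003, -0.0186, 0], 0],
])

```text
time_s: 16.3
tcp_pos: [0.4578, 0.163, 0.2391]
ee_rot: [[0.958, 0.286, 0.003], [0.286, -0.958, -0.0], [0.003, 0.001, -1.0]]
wrist_force: [9.1, -1.9, -7.0]
gripper_width: 0.23
gripper_force: 30.0
```

>>> apply_moves([
  [[0.0029, -0.0185, 0], 0],
  [[0.0085, -0.0167, 0], 0],
  [[0.0133, -0.0133, 0], 0],
  [[0.0167, -0.0085, 0], 0],
  [[0.0186, -0.003, 0], 0],
])

```text
time_s: 16.72
tcp_pos: [0.4962, 0.237, 0.2386]
ee_rot: [[0.958, 0.288, -0.004], [0.288, -0.958, -0.005], [-0.006, 0.003, -1.0]]
wrist_force: [-2.8, -5.7, 1.3]
gripper_width: 0.235
gripper_force: 30.0
```

>>> apply_moves([
  [[0.0185, 0.0029, 0], 0],
  [[0.0167, 0.0085, 0], 0],
  [[0.0133, 0.0133, 0], 0],
  [[0.0085, 0.0167, 0], 0],
  [[0.003, 0.0186, 0], 0],
])

```text
time_s: 17.13
tcp_pos: [0.5735, 0.2002, 0.2388]
ee_rot: [[0.958, 0.288, 0.001], [0.288, -0.958, 0.004], [0.002, -0.003, -1.0]]
wrist_force: [-2.3, 4.2, 1.4]
gripper_width: 0.229
gripper_force: 30.0
```

```bash
python3 st.py
```

```text
t 17.2833 th 359.832583667963 r 0.060205973255701 z 0.23913264199775142 F [ 1.3139 -0.1689  1.6001 -0.093  -0.4328 -0.0024] rad 1.209339085894449 tan 0.5408220740409901 g 0.22913918831496477 30.00163362681633
```

>>> apply_moves([
  [[-0.0029, 0.0185, 0], 0],
  [[-0.0085, 0.0167, 0], 0],
  [[-0.0133, 0.0133, 0], 0],
  [[-0.0167, 0.0085, 0], 0],
  [[-0.0186, 0.003, 0], 0],
])

```text
time_s: 17.7
tcp_pos: [0.5353, 0.1231, 0.2399]
ee_rot: [[0.958, 0.287, 0.007], [0.287, -0.958, 0.001], [0.007, 0.002, -1.0]]
wrist_force: [6.5, -1.1, -0.8]
gripper_width: 0.234
gripper_force: 30.0
```

```bash
python3 st.py
```

```text
t 17.85 th 91.47688656642003 r 0.06029548468239341 z 0.2395686236350585 F [-0.4222 -4.4854  1.26   -1.3312 -0.0822 -0.0105] rad 4.2199129128569846 tan 1.5778093478130715 g 0.23029106585647344 30.009785857982934
```

>>> apply_moves([
  [[-0.0185, -0.0029, 0], 0],
  [[-0.0167, -0.0085, 0], 0],
  [[-0.0133, -0.0133, 0], 0],
  [[-0.0085, -0.0167, 0], 0],
  [[-0.003, -0.0186, 0], 0],
])

```text
time_s: 18.27
tcp_pos: [0.4578, 0.1629, 0.2391]
ee_rot: [[0.958, 0.286, 0.001], [0.286, -0.958, -0.002], [0.0, 0.002, -1.0]]
wrist_force: [5.7, -4.3, -1.7]
gripper_width: 0.23
gripper_force: 30.1
```

```bash
python3 st.py 6
```

```text
t 18.5667 th 180.29609012617294 r 0.060226708236571266 z 0.23874733782554008 F [-3.0064  0.3548  3.5374  0.0698  0.733   0.0106] rad 2.7859155333936565 tan 1.184569144826417 g 0.23108731204185382 30.003710902965395
```

```bash
python3 - <<'E'
import numpy as np
a=180.
for n,d in((5,5),(5,5))+((5,3),)*14:
    R=[]
    for i in range(n):
        t=np.radians([a,a+d]);a+=d
        R.append([[round(.06*(np.cos(t[1])-np.cos(t[0])),4),round(.06*(np.sin(t[1])-np.sin(t[0])),4),0],0])
    print(a,R)
E
```

```text
205.0 [[[np.float64(0.0002), np.float64(-0.0052), 0], 0], [[np.float64(0.0007), np.float64(-0.0052), 0], 0], [[np.float64(0.0011), np.float64(-0.0051), 0], 0], [[np.float64(0.0016), np.float64(-0.005), 0], 0], [[np.float64(0.002), np.float64(-0.0048), 0], 0]]
230.0 [[[np.float64(0.0024), np.float64(-0.0046), 0], 0], [[np.float64(0.0028), np.float64(-0.0044), 0], 0], [[np.float64(0.0032), np.float64(-0.0042), 0], 0], [[np.float64(0.0035), np.float64(-0.0039), 0], 0], [[np.float64(0.0039), np.float64(-0.0035), 0], 0]]
245.0 [[[np.float64(0.0025), np.float64(-0.002), 0], 0], [[np.float64(0.0026), np.float64(-0.0018), 0], 0], [[np.float64(0.0026), np.float64(-0.0017), 0], 0], [[np.float64(0.0027), np.float64(-0.0015), 0], 0], [[np.float64(0.0028), np.float64(-0.0014), 0], 0]]
260.0 [[[np.float64(0.0029), np.float64(-0.0013), 0], 0], [[np.float64(0.0029), np.float64(-0.0011), 0], 0], [[np.float64(0.003), np.float64(-0.0009), 0], 0], [[np.float64(0.003), np.float64(-0.0008), 0], 0], [[np.float64(0.0031), np.float64(-0.0006), 0], 0]]
275.0 [[[np.float64(0.0031), np.float64(-0.0005), 0], 0],
[... 2336 characters left out ...]
p.float64(0.0024), 0], 0], [[np.float64(-0.0021), np.float64(0.0023), 0], 0], [[np.float64(-0.0022), np.float64(0.0022), 0], 0], [[np.float64(-0.0024), np.float64(0.0021), 0], 0]]
425.0 [[[np.float64(-0.0025), np.float64(0.002), 0], 0], [[np.float64(-0.0026), np.float64(0.0018), 0], 0], [[np.float64(-0.0026), np.float64(0.0017), 0], 0], [[np.float64(-0.0027), np.float64(0.0015), 0], 0], [[np.float64(-0.0028), np.float64(0.0014), 0], 0]]
440.0 [[[np.float64(-0.0029), np.float64(0.0013), 0], 0], [[np.float64(-0.0029), np.float64(0.0011), 0], 0], [[np.float64(-0.003), np.float64(0.0009), 0], 0], [[np.float64(-0.003), np.float64(0.0008), 0], 0], [[np.float64(-0.0031), np.float64(0.0006), 0], 0]]
```

>>> apply_moves([
  [[0.0002, -0.0052, 0], 0],
  [[0.0007, -0.0052, 0], 0],
  [[0.0011, -0.0051, 0], 0],
  [[0.0016, -0.005, 0], 0],
  [[0.002, -0.0048, 0], 0],
])

```text
time_s: 18.98
tcp_pos: [0.4565, 0.1891, 0.2387]
ee_rot: [[0.958, 0.286, -0.0], [0.286, -0.958, -0.001], [-0.001, 0.001, -1.0]]
wrist_force: [-1.8, -4.9, 4.6]
gripper_width: 0.234
gripper_force: 30.1
```

```bash
python3 st.py 3
```

```text
t 19.1333 th 205.988799844173 r 0.06007771036479636 z 0.23860525035946795 F [-2.3116 -1.9707  4.8843 -0.7187  0.7317  0.0024] rad 1.959156333891915 tan -2.3214009147602357 g 0.232493396263997 30.035769299429376
```

>>> apply_moves([
  [[0.0024, -0.0046, 0], 0],
  [[0.0028, -0.0044, 0], 0],
  [[0.0032, -0.0042, 0], 0],
  [[0.0035, -0.0039, 0], 0],
  [[0.0039, -0.0035, 0], 0],
])

```text
time_s: 19.55
tcp_pos: [0.466, 0.2138, 0.2385]
ee_rot: [[0.958, 0.286, -0.0], [0.286, -0.958, -0.0], [-0.0, 0.0, -1.0]]
wrist_force: [-1.6, -3.2, 3.3]
gripper_width: 0.229
gripper_force: 30.1
```

```bash
python3 st.py 3
```

```text
t 19.7 th 231.18972741374972 r 0.06010688757638535 z 0.23851477712349214 F [ 0.1371 -1.2667  3.6857 -0.6909  0.0978  0.0091] rad -0.8319880557428733 tan -0.9649894027642199 g 0.23515298016707925 30.046169894048944
```

>>> apply_moves([
  [[0.0025, -0.002, 0], 0],
  [[0.0026, -0.0018, 0], 0],
  [[0.0026, -0.0017, 0], 0],
  [[0.0027, -0.0015, 0], 0],
  [[0.0028, -0.0014, 0], 0],
])

```text
time_s: 20.12
tcp_pos: [0.4761, 0.2251, 0.2385]
ee_rot: [[0.958, 0.286, -0.001], [0.286, -0.958, -0.0], [-0.001, 0.0, -1.0]]
wrist_force: [-2.1, -4.5, 3.2]
gripper_width: 0.233
gripper_force: 30.1
```

```bash
python3 st.py 3; python3 - <<'E'
from h import *
q=imaging.capture("scene")
cv2.imwrite("pics/s6.png",cv2.resize(q["frame"][190:310,310:460],None,fx=5,fy=5,interpolation=cv2.INTER_CUBIC))
E
```

```text
t 20.2667 th 245.42960293225568 r 0.06007625777983813 z 0.2385273166282098 F [-1.1335 -2.4291  3.0884 -1.0642  0.2113  0.0281] rad -1.082304269071753 tan -2.4523035075742734 g 0.2394376764080102 30.064528902512393
```

View pics/s6.png

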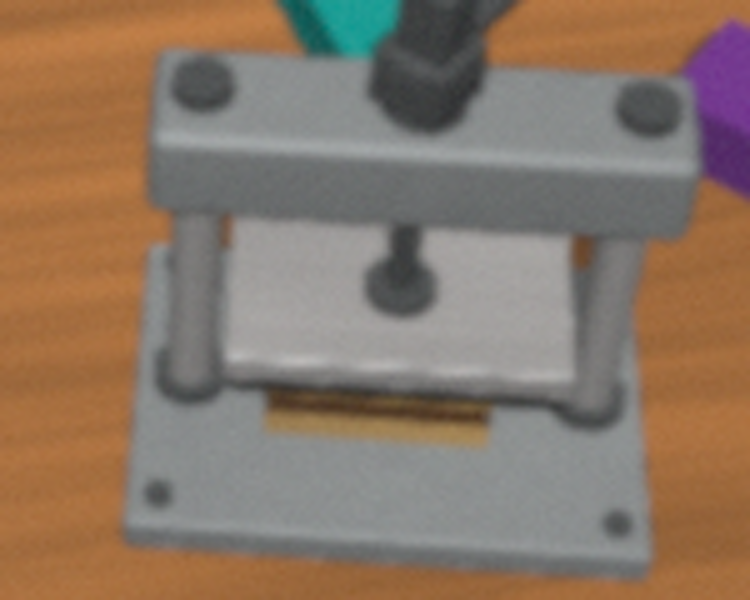

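The plate is close above the block, which hasn't moved, and the crank is seated on the spindle. Drag while moving is about 4.4 N. I'll go on in 15° steps, watching the force along the tangent.

```bash
cat >> st.py <<'E'
E
python3 - <<'E'
t=open("st.py").read().replace("F=[]","F=[];s0=r.sense()",1)
t+='''
d=np.array(s0["tcp_pos"])[:2]-[.516,.1803];u=d/np.hypot(*d);print("moving tan",np.array(s0["wrist_force"])[:2]@[u[1],-u[0]], "vel", np.abs(s0["joint_velocities"]).max())
'''
open("st.py","w").write(t)
E
```

>>> apply_moves([
  [[0.0029, -0.0013, 0], 0],
  [[0.0029, -0.0011, 0], 0],
  [[0.003, -0.0009, 0], 0],
  [[0.003, -0.0008, 0], 0],
  [[0.0031, -0.0006, 0], 0],
])

```text
time_s: 20.73
tcp_pos: [0.4891, 0.234, 0.2385]
ee_rot: [[0.958, 0.286, -0.001], [0.286, -0.958, -0.0], [-0.001, 0.0, -1.0]]
wrist_force: [-2.2, -4.0, 2.5]
gripper_width: 0.229
gripper_force: 30.1
```

```bash
python3 st.py 3
```

```text
t 20.8833 th 260.40857245747713 r 0.060146416710008935 z 0.23850721576822204 F [-0.6898 -2.7051  2.5448 -1.1751  0.2952  0.0138] rad -2.1229098833777003 tan -1.8129487496583043 g 0.23348020317222312 30.062444554569083
moving tan -3.7810946513150365 vel 5.0564261700929345
```

>>> apply_moves([
  [[0.0031, -0.0005, 0], 0],
  [[0.0031, -0.0003, 0], 0],
  [[0.0031, -0.0001, 0], 0],
  [[0.0031, 0, 0], 0],
  [[0.0031, 0.0002, 0], 0],
])

```text
time_s: 21.3
tcp_pos: [0.5037, 0.2392, 0.2385]
ee_rot: [[0.958, 0.286, -0.001], [0.286, -0.958, 0.0], [-0.0, -0.0, -1.0]]
wrist_force: [-3.3, -2.9, 2.9]
gripper_width: 0.231
gripper_force: 30.0
```

```bash
python3 st.py 3
```

```text
t 21.45 th 275.2351486538631 r 0.0601603684987354 z 0.23851084817265594 F [-1.4024 -2.9354  2.107  -1.0502  0.506   0.0142] rad -2.6015287434997827 tan -1.9533786256102388 g 0.23071099423573024 30.044385148066794
moving tan -3.8546886983868864 vel 4.861770618591887
```

>>> apply_moves([
  [[0.0031, 0.0004, 0], 0],
  [[0.0031, 0.0005, 0], 0],
  [[0.0031, 0.0007, 0], 0],
  [[0.003, 0.0008, 0], 0],
  [[0.003, 0.001, 0], 0],
])

```text
time_s: 21.87
tcp_pos: [0.5194, 0.2405, 0.2386]
ee_rot: [[0.958, 0.286, -0.0], [0.286, -0.958, 0.001], [-0.0, -0.001, -1.0]]
wrist_force: [-5.4, -0.4, 3.0]
gripper_width: 0.233
gripper_force: 30.0
```

```bash
python3 st.py 3
```

```text
t 22.0167 th 290.14529757096955 r 0.060228786561913994 z 0.23859269168171782 F [-3.5658 -0.9142  2.6605 -0.5022  0.9349 -0.0283] rad -1.1329429833426305 tan -3.5024043925157895 g 0.2317438848803145 30.014552908251062
moving tan -5.371234804513738 vel 4.682755113083424
```

>>> apply_moves([
  [[0.0029, 0.0012, 0], 0],
  [[0.0029, 0.0013, 0], 0],
  [[0.0028, 0.0015, 0], 0],
])

```text
time_s: 22.27
tcp_pos: [0.5282, 0.2394, 0.2386]
ee_rot: [[0.958, 0.286, -0.001], [0.286, -0.958, 0.001], [-0.001, -0.001, -1.0]]
wrist_force: [-6.1, -0.4, 3.6]
gripper_width: 0.226
gripper_force: 30.0
```

```bash
python3 st.py 3
```

```text
t 22.4167 th 298.6876387423055 r 0.06030399414028131 z 0.23861867782149906 F [-4.6328  0.3814  2.8557 -0.0482  1.3874 -0.0062] rad -0.5972204059786526 tan -4.609973412366488 g 0.2330607277755035 30.001954858671525
moving tan -5.921226536661832 vel 4.332419132102387
```

>>> apply_moves([
  [[0.0027, 0.0016, 0], 0],
  [[0.0026, 0.0017, 0], 0],
  [[0, 0, 0], 0],
])

```text
time_s: 22.67
tcp_pos: [0.5345, 0.2379, 0.2386]
ee_rot: [[0.958, 0.286, -0.0], [0.286, -0.958, 0.001], [0.0, -0.001, -1.0]]
wrist_force: [-5.9, 1.9, 2.5]
gripper_width: 0.234
gripper_force: 30.0
```

```bash
python3 st.py 3
```

```text
t 22.8167 th 304.326817240139 r 0.06038993767260821 z 0.2386134622625579 F [-5.1929  1.1774  2.8661  0.2778  1.5556 -0.0144] rad -0.45959475473091405 tan -5.304829102609804 g 0.2298290973072083 30.001038531772792
moving tan -6.2001530060862775 vel 0.37634592471053735
```

Standing drag has risen by about 3.4 N (from 1.9 to 5.3 N), which is distinctly heavier. I'll stop here, let go and clear off.

>>> apply_moves([
  [[0, 0, 0], 0],
  [[0, 0, 0], 0],
  [[0, 0, 0], 0],
  [[0, 0, 0], 0],
  [[0, 0, 0], 0],
], hand=0.042)

```text
time_s: 23.23
tcp_pos: [0.5352, 0.2371, 0.2386]
ee_rot: [[0.958, 0.286, 0.001], [0.286, -0.958, 0.0], [0.001, 0.0, -1.0]]
wrist_force: [-0.4, 0.1, -0.4]
gripper_width: 0.462
gripper_force: 0.0
```

>>> apply_moves([
  [[0, 0, -0.005], 0],
  [[0, 0, -0.015], 0],
  [[0, 0, -0.025], 0],
  [[0, 0, -0.025], 0],
  [[0, 0, -0.03], 0],
])

```text
time_s: 23.65
tcp_pos: [0.5344, 0.2368, 0.3392]
ee_rot: [[0.958, 0.286, -0.001], [0.286, -0.958, -0.001], [-0.002, 0.001, -1.0]]
wrist_force: [-0.4, 0.0, 0.2]
gripper_width: 0.483
gripper_force: 0.0
```

>>> apply_moves([
  [[-0.035, 0, -0.01], 0],
  [[-0.035, 0, 0], 0],
  [[-0.035, 0, 0], 0],
  [[-0.035, 0, 0], 0],
  [[0, 0, 0], 0],
])

```text
time_s: 24.07
tcp_pos: [0.3965, 0.1947, 0.3507]
ee_rot: [[0.958, 0.288, 0.002], [0.288, -0.958, 0.003], [0.002, -0.002, -1.0]]
wrist_force: [-0.6, -0.6, -0.5]
gripper_width: 0.48
gripper_force: 0.0
```

```bash
python3 - <<'E'
from h import *
s=r.sense();print(s["tcp_pos"],s["wrist_force"],s["time_s"])
q=imaging.capture("scene");p=imaging.capture("wrist")
a=cv2.resize(q["frame"][170:310,310:450],(400,400),interpolation=cv2.INTER_CUBIC)
cv2.imwrite("pics/s7.png",np.hstack([a,cv2.resize(p["frame"][:,60:540],(400,400))]))
for n in("boss","handle"): print(n,[ (at(d),onz(p,at(d),.25 if n=="boss" else .258)) for d in models.place_of(p,n)[:1]])
E
```

```text
[0.39654717 0.19470012 0.35065084] [-0.5562967  -0.62056388 -0.49615026] 24.0667
boss [(array([389.888,  85.68 ]), array([0.517211  , 0.17907218, 0.25      ]))]
handle [(array([321.408,  36.72 ]), array([0.53211452, 0.23628011, 0.258     ]))]
```

View pics/s7.png

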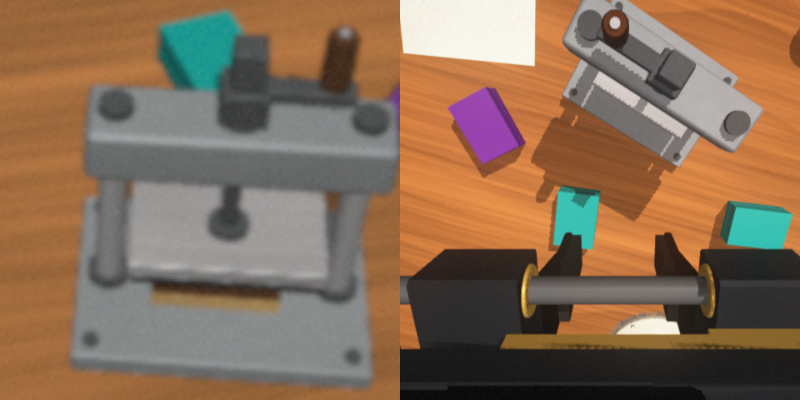

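The crank sits level and home: its boss is at (250,70) in the left view with the arm level to the handle at (342,60). The plate is down on the block, the block is in place, and the gripper is clear. I'm handing in.

```bash
python3 -c "
from station import r
print(r.finish_job())"
```

```text
the job is handed in; nothing more can be done
None
```

The crank is level and home on the spindle, wound about 2.8 turns clockwise until it turned distinctly heavier (about 3.4 N more drag at the handle, an estimated 55 N on the block); the block is in place, and I handed in at about 24 s with the gripper clear (no verdict was returned).

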